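Seat the length stop and hold the trimmer guard open

TASK

I am about to trim candles: fit the brass length stop into the recess in the deck of the green trimming box and press it fully home, flush with the deck and let go of it, while the yellow guard is still shut. Then take the guard by its black bar, lift it to 50 degrees from shut (within 6 degrees) and hold it still there by the bar so that I can lay the candles in; it falls shut if let go, so finish while still holding it. Leave the black stop and the other things on the bench where they are.

Things in the scene. Friction and masses are not known exactly. Their poses are not given: they have to be found in the camera images.
- trimmer: Green trimming box fixed to the bench: base plate 180 x 330 x 30 mm (x, y, z), its top face is the deck. Origin: centre of its underside. x points away from the robot (yaw up to 0.3 rad either way), y left. Right part (y -155 to +30 mm): wooden housing under the yellow guard; left part: bare deck with the recess. All but the bar and the fitted stop is below 82 mm while shut.
- recess (a point): Centre of the floor of the rectangular recess in the deck: 53 mm along the trimmer's x by 39 mm along its y, 18 mm deep, with 1 mm chamfer at the mouth; the floor is 12 mm above the bench, the deck 30 mm. Axes as trimmer. It lies at x -10, y +115 mm from the trimmer's origin.
- brass_stop: Loose brass length stop, 0.4 kg: foot 50 x 36 x 18 mm (x, y, z), on it a central rib 40 (x) x 16 (y) x 32 mm high; 50 mm high in all. Origin: centre of underside, z up. Grip the rib across y. Stands on the bench at the right in one of two places, yaw up to 1.5 rad. Fits foot down, x along the recess's x, either way round, 1.5 mm play each side; home, its foot's top is flush with the deck.
- guard (a joint): Opening angle of the yellow guard in rad: 0 shut (flat over the housing), growing as its front edge (toward the robot) rises; end stop at 1.3. 50 degrees is 0.873. No catch or spring: it falls shut under its own weight of about 0.5 kg (a lift of about 3 N at the bar).
- guard_hinge (a point): Middle of the guard's hinge line, 75 mm above the bench, at x +85, y -62.5 mm from the trimmer's origin; axes are the guard's own and turn with it. The hinge axis is parallel to the trimmer's y. The guard is a sheet 5 mm thick, reaching 172 mm from the hinge toward the robot and 185 mm wide.
- bar (a point): Guard's black round handle bar, 12 mm thick, 130 mm long along the trimmer's y, on a post at each end. Origin: middle of the bar (solid guard_c3 in the rules). Shut: 155 mm nearer the robot than the hinge line, 45 mm above it (120 mm above the bench), 34 mm free below it. Its axes turn with the guard, and it turns in the fingers as the guard opens.
- black_stop: Black plastic stop, loose, too big for the recess: foot 66 x 50 x 18 mm, rib 24 mm thick, 50 mm high in all. Origin: centre of its underside. Not to be moved. It stands in the other one of the two places to the right.
- jar: Jar with steel cap, 68 mm in diameter, 100 mm high, to the left of the trimmer; origin under its centre. Leave alone.
- pot: Open copper pot 100 mm in diameter, 85 mm high, to the left of the trimmer; origin under its centre. Leave alone.
- mallet: Wooden mallet lying on the bench at the right; origin under it. Leave alone.
- brush: Brush lying on the bench at the left, near the robot; origin under it. Leave alone.
- bowl: Blue bowl 110 mm in diameter, 50 mm high, at the right; origin under its centre. Leave alone.

How it is judged:
By the outcome, as a careful person would: the job done as asked, in the order asked, and still so for the second after the job is handed in, while the arm keeps its last pose, push and grip.
It also fails if it takes over 61 s, if anything falls off the work surface, if the arm or the gripper's body presses on something with over 40 N, if the wrist force passes 120 N, or if a joint passes its speed limit or range.

ROBOT

A 6-joint arm with a two-finger parallel gripper is mounted at the origin on the work surface. World frame = base frame: x ahead of the robot, y to its left, z up, the work surface at z = 0. Lengths are in mm, angles in rad, forces in N, time in s.
With the tool pointing down it reaches from about 350 to 775 mm from the base axis. Payload 7.3 kg.
Tool frame: the origin (TCP) lies on the mounting face of the last link; the fingertips stand 178 mm ahead of it and the grasp point (between the pads) lies 159 mm ahead of it; z points along the fingers, y is the line along which they close (so a half turn about z gives the same grasp; the last joint's range is limited). The gripper opens to 92 mm and grips with 3 to 60 N. Pads are 19 mm wide; open, the fingers measure 130 mm over their backs; the gripper's body (75 mm by 190 mm) begins 47 mm behind the grasp point.
Start: joints at [-1.296, 0.342, 1.524, -0, 1.275, -0.146], TCP at [214.477, -479.195, 404.741] pointing down, gripper open.
Joint ranges: [-2.53, 2.53], [-0.77, 2.02], [0.04, 2.7], [-1, 4.14], [0.28, 2.66], [-3.11, 3.11]. Speed limits (rad/s): [2.57, 2.57, 3.14, 3.14, 3.14, 3.14].

INTERFACE

Orientations are given as [roll, pitch, yaw] about the fixed x, y, z axes, in that order (R = Rz(yaw) Ry(pitch) Rx(roll)).
In Python, from plant import bot, vision, monitor gives the robot as it stands (bot), with the cameras (vision) and the readings (monitor).
- The arm moves only by the tool shift_gripper, called after "Call:" as name(argument=value, ...), one argument or row to a line, values as JSON. Schema: {"type":"object","properties":{"moves":{"type":"array","items":{"type":"object","properties":{"aperture":{"type":"number"},"sx":{"type":"number"},"sy":{"type":"number"},"sz":{"type":"number"},"yaw":{"type":"number"}},"additionalProperties":false,"required":["aperture"]},"minItems":1,"maxItems":5},"only":{"type":"string"},"quiet":{"type":"boolean"},"lines":{"type":"string"}},"required":["moves"],"additionalProperties":false}. moves is a list of rows, 1 to 5 of them, each an object with the fields aperture (the finger opening in mm), sx, sy, sz (the shift in a scale on which 1.0 is 500 mm), yaw (a turn about the tool's z in a scale on which 1.0 is 180 degrees); a field left out counts as zero (the opening has to be given); each row is the pose to reach, as a shift and turn from the pose commanded when the call began, along the tool's axes at that moment; what a row does not reach only later rows make up. A row lasts 1/8 s, in which the tool goes at most 62.5 mm and 0.188 rad, less where a joint would pass 70% of its speed; a pose out of reach is approached as far as the arm can. The fingers move at their own pace and stop on an object; the grip force is fixed at half the most. Time passes only in rows, so rows that do not move let the fingers close. The tool returns the time, the measured TCP pose, the force, the opening and the grip force at its end. only (a regular expression) keeps the lines of the reply that match it, lines (a string "A,B") keeps lines A to B, and quiet returns only ok. A shift or turn number past 1, either way, is cut back to 1. Input that does not fit is refused with a message, and nothing moves.
- monitor.get_obs(): the state, without advancing time (a new reading comes with each control period).
- vision.capture(name): name is "side" or "top"; returns a dict with "color" (384x512x3 uint8, red, green, blue), "K" (3x3 intrinsics, pixels), "R" (3x3) and "t" (3): a world point X has camera coordinates R X + t. Camera axes: x right, y down, z forward; pixel columns grow to the right and rows downward; lengths in mm; the calibration is good to about 2 mm. A picture is of the moment at which its call begins. There is no depth.
- bot.close_job(): hands the job in; it is judged then, once.
The state is a dict: "time": time; "joint_positions": joint angles; "dq": joint speeds; "tau": joint torques, N m; "tool_pos": TCP position; "tcp_rot": TCP orientation; "contact_force": force on the tool from outside, world axes, zero at the start; "moment": the same for the moment, N m; "grip_width": finger opening in mm; "finger_force": force on a finger pad.
Only numpy, scipy, OpenCV 4.12 (cv2) and the standard library are available. Lean on these libraries where they do the work, as an engineer would, in place of code of your own. Each camera call takes 0.05 s, during which the arm holds its last target. There are 200 camera calls.

## Working session

There is one attempt and no reset: what is moved stays moved. The work goes in short steps, Python scripts to look and compute and a tool call to move; the robot and the scene stay as the last step left them, time stands still between calls to the robot, and variables do not carry over. Pictures are saved under pics/ and viewed, at most 10 in all, crops included, and the job is handed in when it is done.

```bash
ls; mkdir -p pics
```

Run:
```python
from plant import bot, vision, monitor
import cv2,numpy as np
o=monitor.get_obs();print(o)
for n in("top","side"):
    c=vision.capture(n);cv2.imwrite(f"pics/{n}0.png",c["color"][...,::-1]);print(n,c["K"],c["R"],c["t"])
    np.savez(f"pics/{n}.npz",K=c["K"],R=c["R"],t=c["t"])
```

```text
pics
plant.py
{'time': 0.0, 'joint_positions': array([-1.29596876e+00,  3.42727726e-01,  1.52500530e+00, -2.03994438e-05,
        1.27540425e+00, -1.45983415e-01]), 'dq': array([ 0.00062343, -0.0005565 ,  0.00184165,  0.00094962,  0.00106385,
       -0.00076166]), 'tau': array([-8.98179969e-04, -4.31244171e+01, -2.44213843e+01,  7.16858706e-02,
        5.60895901e-02, -1.16764741e-04]), 'tool_pos': array([ 214.45240677, -479.05779386,  404.04624657]), 'tcp_rot': array([-3.14006162e+00, -2.05390538e-04,  4.20816776e-01]), 'contact_force': array([-0.06185341,  0.95028385, -0.05071928]), 'moment': array([ 0.02933351, -0.00257078,  0.04969766]), 'finger_force': 0.0, 'grip_width': 91.84829424999285}
top [[393.84275264   0.         257.63171022]
 [  0.         393.84275264 190.26258559]
 [  0.           0.           1.        ]] [[ 0.00811746 -0.99995569  0.00476686]
 [-0.98422929 -0.00883203 -0.17667681]
 [ 0.17671108 -0.00325752 -0.98425738]] [ -17.51565375  525.6030011  1088.83689905]
side [[479.2681241    0.         249.05952224]
 [  0.         479.2681241  194.97995793]
 [  0.           0.           1.        ]] [[-0.70076196  0.71328776  0.01237928]
 [ 0.42324974  0.42966068 -0.79765366]
 [-0.57427548 -0.55372582 -0.60298872]] [ 378.92976224 -134.51632558 1892.21723613]
```

View pics/top0.png

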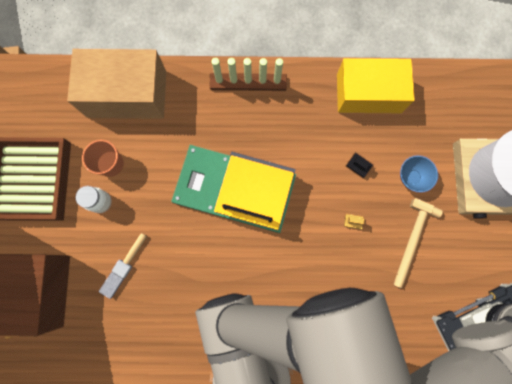

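View pics/side0.png

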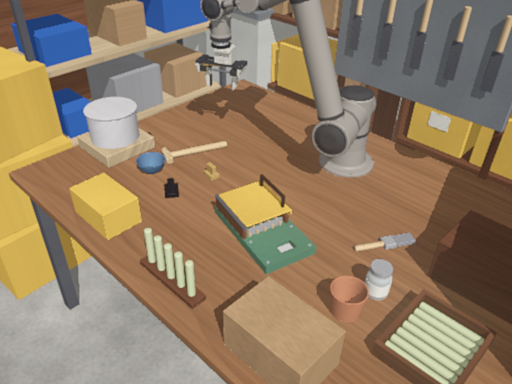

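Top: the brass stop is at about (355,222), the black stop at (359,165), the trimmer at (235,188) with its recess at (196,181), and the bar from (224,206) to (271,220). Side: the brass stop is at (211,171) and the recess at (286,246). Next, enlarged crops for precise measurement.

Run:
```python
import cv2,numpy as np
t=cv2.imread("pics/top0.png");s=cv2.imread("pics/side0.png")
def z(i,x,y,w,h,k): return cv2.resize(i[y:y+h,x:x+w],None,fx=k,fy=k,interpolation=cv2.INTER_CUBIC)
a=z(t,165,140,140,100,5)   # 700x500
cv2.imwrite("pics/a.png",a)
b=np.hstack([z(t,335,205,40,40,10),z(s,192,152,40,40,10)])
c=cv2.resize(s[170:275,205:325],None,fx=5,fy=5,interpolation=cv2.INTER_CUBIC)
cv2.imwrite("pics/b.png",b);cv2.imwrite("pics/c.png",c)
```

```text
(no output)
```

View pics/a.png

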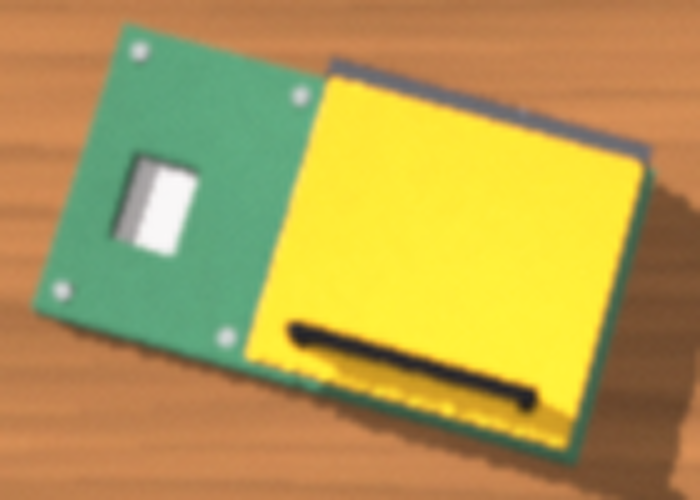

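View pics/b.png

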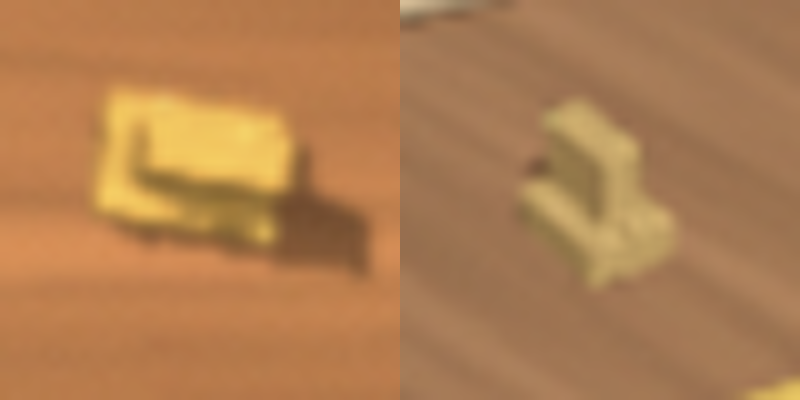

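View pics/c.png

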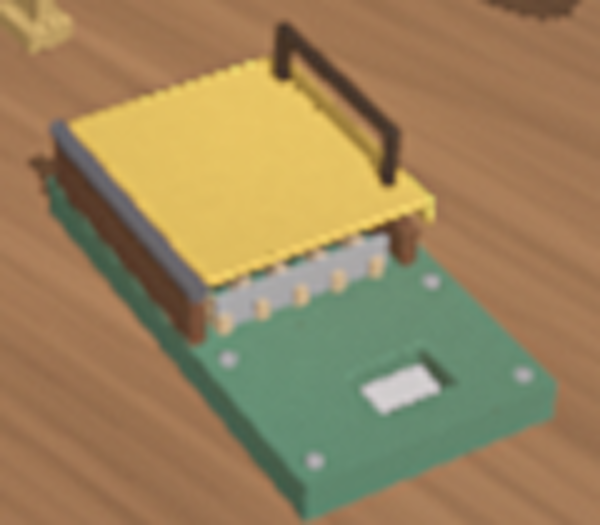

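The crops show the trimmer corners, recess mouth and bar ends clearly. The recess mouth runs (140,152) to (172,257) in crop a and (425,352) to (388,416) in crop c. I'll fit the trimmer by these corners and the brass stop by its silhouette.

Create h.py:
```python
import cv2,numpy as np
from scipy.optimize import least_squares,minimize
C={n:np.load(f"pics/{n}.npz") for n in("top","side")}
def proj(n,X):
    p=(np.atleast_2d(X)@C[n]["R"].T+C[n]["t"])@C[n]["K"].T
    return p[:,:2]/p[:,2:]
def place(p,L):
    c,s=np.cos(p[2]),np.sin(p[2]);L=np.atleast_2d(L)
    return np.c_[p[0]+c*L[:,0]-s*L[:,1],p[1]+s*L[:,0]+c*L[:,1],L[:,2]]
```

Run:
```python
from h import *
def px(x0,y0,k,l): return np.array([x0,y0])+(np.array(l)+.5)/k-.5
L=[(90,165,30),(-90,165,30),(16.5,134.5,30),(16.5,95.5,30),(-36.5,134.5,30),(-36.5,95.5,30),(-70,2.5,120),(-70,-127.5,120),(-87,30,77),(-87,-155,77)]
P=px(165,140,5,[(123,24),(35,308),(140,152),(201,174),(110,238),(172,257),(290,332),(535,399),(246,357),(570,450)])
L2=[(90,165,30),(-90,165,30),(-36.5,134.5,30),(-36.5,95.5,30),(16.5,95.5,30),(16.5,134.5,30),(-70,-127.5,120),(-70,2.5,120),(90,165,0)]
P2=px(205,170,5,[(307,485),(553,382),(457,380),(425,352),(360,390),(388,416),(285,28),(395,132),(307,520)])
def f(p,m="b"):
    r=[]
    if m!="side": r.append((proj("top",place(p,L))-P))
    if m!="top": r.append((proj("side",place(p,L2))-P2))
    return np.vstack(r).ravel()
for m in("top","side","b"):
    r=least_squares(f,[480,50,-.25],args=(m,),loss="soft_l1");print(m,r.x.round(4))
    print("recess",place(r.x,(-10,115,12)).round(1),"bar",place(r.x,(-70,-62.5,120)).round(1))
print(f(r.x).reshape(-1,2).round(2).tolist())
box=lambda a,b,z0,z1:np.array([(i*a/2,j*b/2,z) for i in(-1,1) for j in(-1,1) for z in(z0,z1)])
S=[box(50,36,0,18),box(40,16,18,50)]
k=8;win={"top":(335,205),"side":(192,152)};M={}
for n,(x,y) in win.items():
    im=cv2.imread(f"pics/{n}0.png")[y:y+40,x:x+40]
    im=cv2.resize(im,None,fx=k,fy=k,interpolation=cv2.INTER_CUBIC)
    lab=cv2.cvtColor(im,cv2.COLOR_BGR2HSV).astype(int)
    m=((lab[...,0]>=17 if n=="top" else lab[...,0]>=16)&(lab[...,1]>90)&(lab[...,2]>90)).astype(np.uint8)
    nn,l,st,_=cv2.connectedComponentsWithStats(m);i=l[k*18,k*20] or 1+st[1:,4].argmax()
    M[n]=(l==i);print(n,M[n].sum())
def cost(p,ns=("top","side"),show=False):
    t=0
    for n in ns:
        x,y=win[n];a=np.zeros((40*k,40*k),np.uint8)
        for b in S:
            q=(proj(n,place(p,b))-(x,y)+.5)*k-.5
            cv2.fillConvexPoly(a,cv2.convexHull((q*16).round().astype(np.int32)),1,shift=4)
        t+=1-(M[n]&(a>0)).sum()/(M[n]|(a>0)).sum()
        if show:
            cv2.imwrite(f"pics/m_{n}.png",np.dstack([M[n]*255,a*255,a*0]).astype(np.uint8))
    return t
def ray(n,u,z):
    c=C[n];d=c["R"].T@np.linalg.inv(c["K"])@[*u,1];o=-c["R"].T@c["t"];return o+d*(z-o[2])/d[2]
p0=ray("top",(354,221),25)[:2];print(p0)
for ns in(("top","side"),("top",),("side",)):
    print(ns,min(((r.fun,r.x.round(3).tolist()) for r in(minimize(cost,[*p0,a],(ns,),method="Nelder-Mead",options=dict(initial_simplex=[[*p0,a],[p0[0]+6,p0[1],a],[p0[0],p0[1]+6,a],[*p0,a+.2]])) for a in np.arange(-1.6,1.6,.25)))))
```

```text
top [ 5.357149e+02  5.560930e+01 -2.679000e-01]
recess [[556.5 169.2  12. ]] bar [[451.7  13.9 120. ]]
side [537.9891  59.705  -25.4023]
recess [[559.  173.2  12. ]] bar [[453.9  18.1 120. ]]
b [ 5.360669e+02  5.686320e+01 -2.679000e-01]
recess [[556.9 170.4  12. ]] bar [[452.   15.1 120. ]]
[[0.1, -0.14], [-1.0, 0.41], [-0.96, 0.06], [-0.53, -0.81], [-0.41, -0.16], [-0.08, -0.38], [1.03, -0.08], [-1.13, -0.24], [-0.17, 0.21], [-0.74, -0.18], [0.11, -0.26], [1.2, -0.66], [0.19, -0.33], [-0.58, -2.27], [-2.01, -4.12], [-0.59, -1.56], [0.01, -0.22], [-0.49, -0.45], [-0.23, -0.0]]
top 15677
side 12442
[ 441.52028152 -293.55391924]
('top', 'side') (np.float64(0.10091382806552529), [442.796, -295.419, 1.424])
('top',) (np.float64(0.03722115205368792), [442.694, -295.672, -1.723])
('side',) (np.float64(0.04472486223145111), [443.773, -293.857, -1.705])
```

The rows are not in the units I measure in: shifts go in shares of 500 mm and turns go in shares of 180 degrees. I convert before sending: 283.5 mm / 500 = 0.567, 145 mm / 500 = 0.29, -0.9 rad / 3.1416 = -0.2865.

Call:
shift_gripper(
  moves=[
    {"aperture": 70,"sx": 0.12,"sy": -0.03,"sz": 0.05,"yaw": -0.0573},
    {"aperture": 70,"sx": 0.24,"sy": -0.06,"sz": 0.11,"yaw": -0.1146},
    {"aperture": 70,"sx": 0.36,"sy": -0.09,"sz": 0.17,"yaw": -0.1719},
    {"aperture": 70,"sx": 0.47,"sy": -0.12,"sz": 0.23,"yaw": -0.2292},
    {"aperture": 70,"sx": 0.567,"sy": -0.149,"sz": 0.29,"yaw": -0.2865},
  ],
)

```text
time: 0.72
tool_pos: [434.2, -302.5, 266.2]
tcp_rot: [3.141, 0.0, 1.327]
contact_force: [0.2, -0.1, 0.2]
grip_width: 69.8
finger_force: 0.0
```

Call:
shift_gripper(
  moves=[
    {"aperture": 70,"yaw": -0.0328},
    {"aperture": 70,"yaw": -0.0328},
    {"aperture": 70,"yaw": -0.0328},
  ],
)

```text
time: 1.1
tool_pos: [432.7, -304.2, 267.4]
tcp_rot: [3.141, 0.0, 1.421]
contact_force: [0.4, -0.0, -0.0]
grip_width: 69.9
finger_force: 0.0
```

Run:
```python
from plant import bot, vision, monitor
import cv2
o=monitor.get_obs();print(o["tool_pos"],o["tcp_rot"],o["contact_force"])
for n in("top","side"): cv2.imwrite(f"pics/{n}1.png",vision.capture(n)["color"][...,::-1])
t=cv2.imread("pics/top1.png");s=cv2.imread("pics/side1.png")
z=lambda i,x,y:cv2.resize(i[y:y+100,x:x+80],None,fx=5,fy=5,interpolation=cv2.INTER_CUBIC)
cv2.imwrite("pics/d.png",cv2.hconcat([z(t,315,180),z(s,170,110)]))
```

```text
[ 432.69262864 -304.20942272  267.37807648] [3.14124156e+00 3.36868462e-04 1.42089597e+00] [ 3.51798334e-01 -1.13379108e-02 -3.20273003e-04]
```

View pics/d.png

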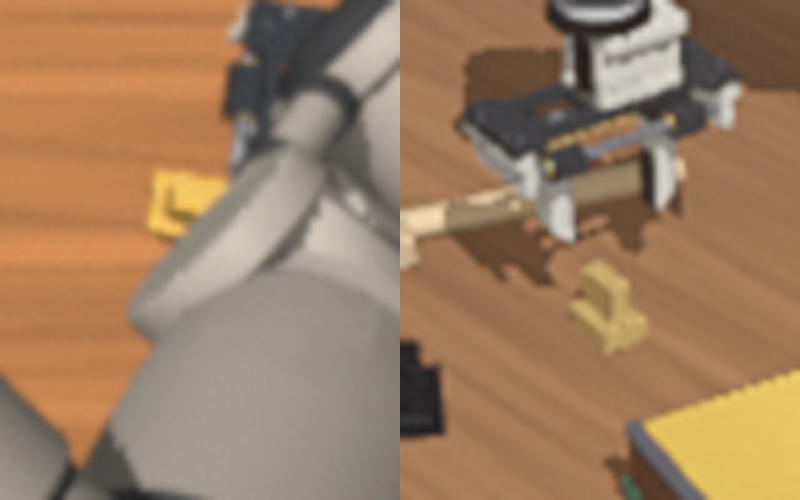

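The gripper hovers over the stop, about 13 mm short of it to the right, and the brass stands free between the finger lines. Now correct, descend and close.

In the tool's units: 67.5 mm / 500 = 0.135, 10.2 mm / 500 = 0.0204, -0.003 rad / 3.1416 = -0.001.

Call:
shift_gripper(
  moves=[
    {"aperture": 60,"sx": 0.0204,"sy": 0.0174,"sz": 0.04,"yaw": -0.001},
    {"aperture": 60,"sx": 0.0204,"sy": 0.0174,"sz": 0.1,"yaw": -0.001},
    {"aperture": 60,"sx": 0.0204,"sy": 0.0174,"sz": 0.134,"yaw": -0.001},
    {"aperture": 60,"sx": 0.0204,"sy": 0.0174,"sz": 0.135,"yaw": -0.001},
    {"aperture": 60,"sx": 0.0204,"sy": 0.0174,"sz": 0.135,"yaw": -0.001},
  ],
)

```text
time: 1.82
tool_pos: [443.1, -295.5, 200.5]
tcp_rot: [3.14, 0.001, 1.426]
contact_force: [-0.3, -0.6, -0.1]
grip_width: 60.1
finger_force: 0.0
```

Call:
shift_gripper(
  moves=[
    {"aperture": 8},
    {"aperture": 8},
    {"aperture": 8},
    {"aperture": 8},
    {"aperture": 8},
  ],
)

```text
time: 2.45
tool_pos: [443.2, -295.0, 199.7]
tcp_rot: [3.141, 0.0, 1.427]
contact_force: [0.6, 0.2, -2.6]
grip_width: 15.5
finger_force: 30.0
```

Call:
shift_gripper(
  moves=[
    {"aperture": 8},
    {"aperture": 8},
  ],
)

```text
time: 2.7
tool_pos: [443.3, -295.0, 199.7]
tcp_rot: [3.141, 0.0, 1.427]
contact_force: [2.2, -0.1, 0.2]
grip_width: 15.7
finger_force: 30.0
```

In the tool's units: -150 mm / 500 = -0.3, -130 mm / 500 = -0.26.

Call:
shift_gripper(
  moves=[
    {"aperture": 8,"sz": -0.03},
    {"aperture": 8,"sz": -0.1},
    {"aperture": 8,"sz": -0.18},
    {"aperture": 8,"sz": -0.26},
    {"aperture": 8,"sz": -0.3},
  ],
)

```text
time: 3.32
tool_pos: [442.8, -294.8, 352.5]
tcp_rot: [3.14, 0.002, 1.427]
contact_force: [-0.3, -0.5, -5.1]
grip_width: 15.8
finger_force: 30.0
```

Call:
shift_gripper(
  moves=[
    {"aperture": 8,"sx": 0.06,"sy": 0.006},
    {"aperture": 8,"sx": 0.15,"sy": 0.014},
    {"aperture": 8,"sx": 0.24,"sy": 0.024},
    {"aperture": 8,"sx": 0.33,"sy": 0.032},
    {"aperture": 8,"sx": 0.4,"sy": 0.04},
  ],
)

```text
time: 3.95
tool_pos: [491.2, -98.1, 350.1]
tcp_rot: [-3.14, -0.0, 1.427]
contact_force: [0.4, -0.5, -4.0]
grip_width: 15.8
finger_force: 30.0
```

Call:
shift_gripper(
  moves=[
    {"aperture": 8,"sx": 0.09,"sy": 0.008},
    {"aperture": 8,"sx": 0.18,"sy": 0.016},
    {"aperture": 8,"sx": 0.27,"sy": 0.026},
    {"aperture": 8,"sx": 0.36,"sy": 0.034},
    {"aperture": 8,"sx": 0.44,"sy": 0.042},
  ],
)

```text
time: 4.58
tool_pos: [543.5, 116.4, 350.0]
tcp_rot: [-3.141, 0.0, 1.427]
contact_force: [0.3, 0.0, -4.0]
grip_width: 15.8
finger_force: 30.0
```

Call:
shift_gripper(
  moves=[
    {"aperture": 8,"sx": 0.06,"sy": 0.006,"yaw": -0.0382},
    {"aperture": 8,"sx": 0.1,"sy": 0.01,"yaw": -0.0859},
    {"aperture": 8,"sx": 0.114,"sy": 0.0106,"yaw": -0.1337},
    {"aperture": 8,"sx": 0.114,"sy": 0.0106,"yaw": -0.1814},
    {"aperture": 8,"sx": 0.114,"sy": 0.0106,"yaw": -0.2228},
  ],
)

```text
time: 5.2
tool_pos: [556.8, 170.5, 349.8]
tcp_rot: [-3.14, -0.0, 2.132]
contact_force: [0.2, 0.0, -3.1]
grip_width: 15.7
finger_force: 30.0
```

Call:
shift_gripper(
  moves=[
    {"aperture": 8,"yaw": -0.0477},
    {"aperture": 8,"yaw": -0.0955},
    {"aperture": 8,"yaw": -0.1432},
    {"aperture": 8,"yaw": -0.191},
    {"aperture": 8,"yaw": -0.2378},
  ],
)

```text
time: 5.82
tool_pos: [556.8, 170.3, 349.8]
tcp_rot: [-3.141, -0.001, 2.879]
contact_force: [0.5, 0.2, -3.0]
grip_width: 15.9
finger_force: 30.0
```

Call:
shift_gripper(
  moves=[
    {"aperture": 8},
    {"aperture": 8},
  ],
)

```text
time: 6.08
tool_pos: [557.1, 170.4, 349.8]
tcp_rot: [-3.141, -0.0, 2.871]
contact_force: [0.5, 0.2, -4.4]
grip_width: 15.9
finger_force: 30.0
```

In the tool's units: 112 mm / 500 = 0.224, 95 mm / 500 = 0.19.

Call:
shift_gripper(
  moves=[
    {"aperture": 8,"sz": 0.05},
    {"aperture": 8,"sz": 0.12},
    {"aperture": 8,"sz": 0.19},
    {"aperture": 8,"sz": 0.224},
    {"aperture": 8,"sz": 0.224},
  ],
)

```text
time: 6.7
tool_pos: [557.2, 170.4, 236.9]
tcp_rot: [-3.141, -0.002, 2.873]
contact_force: [-0.6, -0.1, -3.5]
grip_width: 15.9
finger_force: 30.0
```

Call:
shift_gripper(
  moves=[
    {"aperture": 8},
    {"aperture": 8},
  ],
)

```text
time: 6.95
tool_pos: [557.8, 170.6, 239.1]
tcp_rot: [3.141, 0.002, 2.874]
contact_force: [-0.7, -0.3, -3.4]
grip_width: 15.4
finger_force: 30.0
```

Run:
```python
from plant import bot, vision, monitor
import cv2
for n in("top","side"): cv2.imwrite(f"pics/{n}2.png",vision.capture(n)["color"][...,::-1])
t=cv2.imread("pics/top2.png");s=cv2.imread("pics/side2.png")
z=lambda i,x,y:cv2.resize(i[y:y+75,x:x+50],None,fx=8,fy=8,interpolation=cv2.INTER_CUBIC)
cv2.imwrite("pics/e.png",cv2.hconcat([z(t,170,140),z(s,262,200)]))
```

```text
(no output)
```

View pics/e.png

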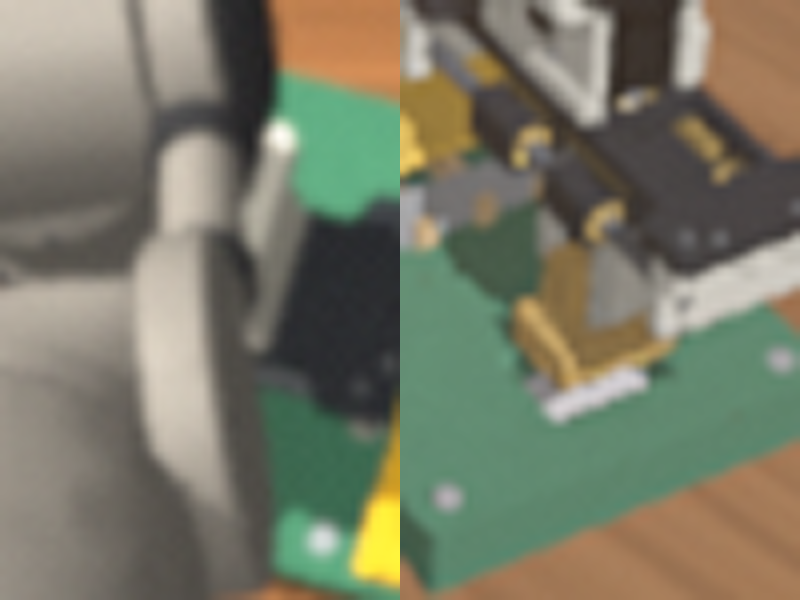

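The side crop shows the stop hovering over the recess, aligned and slightly up-image; the foot's lower vertex is at about (565,390) and the visible floor edge at (555,422). The top view is blocked by the arm. I'll quantify the offset from the floor silhouette and the foot vertices.

Run:
```python
from h import *
k=8;yaw=-.2679
for n,(x,y) in {"top":(180,165),"side":(270,235)}.items():
    im=cv2.imread(f"pics/{n}0.png")[y:y+32,x:x+32]
    im=cv2.resize(im,None,fx=k,fy=k,interpolation=cv2.INTER_CUBIC)
    h=cv2.cvtColor(im,cv2.COLOR_BGR2HSV);m=(h[...,1]<75)
    if n=="top": m&=(h[...,2]>100)
    _,l,st,_=cv2.connectedComponentsWithStats(m.astype(np.uint8));m=l==1+st[1:,4].argmax()
    def poly(p,a,b,z):
        q=(proj(n,place([p[0],p[1],yaw],[(i*a/2,j*b/2,z) for i,j in((1,1),(1,-1),(-1,-1),(-1,1))]))-(x,y)+.5)*k-.5
        A=np.zeros(m.shape,np.uint8);cv2.fillConvexPoly(A,(q*16).round().astype(np.int32),1,shift=4);return A>0
    def cost(p):
        a=poly(p,53,39,12)&poly(p,54,40,30) if n=="side" else poly(p,54,40,30)&poly(p,53,39,12)
        return 1-(a&m).sum()/(a|m).sum()
    r=min((minimize(cost,[557+dx,170+dy],method="Nelder-Mead",options=dict(initial_simplex=[[557+dx,170+dy],[561+dx,170+dy],[557+dx,174+dy]])) for dx in(-3,0,3) for dy in(-3,0,3)),key=lambda r:r.fun)
    print(n,m.sum(),st[l.max() and 1+st[1:,4].argmax()][:4],r.x.round(2),r.fun.round(3))
    cv2.imwrite(f"pics/f_{n}.png",np.hstack([im,np.dstack([m*255]*3).astype(np.uint8)]))
    c=[(25,18,z) for z in(0,18)]+[(25,-18,z) for z in(0,18)]+[(-25,18,z) for z in(0,18)]
    if n=="side":
        X=place([557.8,170.6,yaw],c)+[0,0,39.1]
        print("foot FL,FR,NL (bottom,top) in crop e:",((proj(n,X)-(262,200)+.5)*8-.5+[400,0]).round(0).tolist())
a=cv2.imread("pics/f_top.png");b=cv2.imread("pics/f_side.png");e=cv2.resize(cv2.imread("pics/side2.png")[230:255,270:302],(512,400),interpolation=cv2.INTER_CUBIC)
cv2.imwrite("pics/g.png",np.vstack([a[:190],b[:190],e[:220]]))
```

```text
top 16015 [ 60  47 141 165] [557.07 170.36] 0.17
side 49413 [  0   0 256 246] [563.19 174.72] 0.899
foot FL,FR,NL (bottom,top) in crop e: [[562.0, 393.0], [564.0, 358.0], [509.0, 336.0], [512.0, 301.0], [672.0, 348.0], [675.0, 313.0]]
```

View pics/g.png

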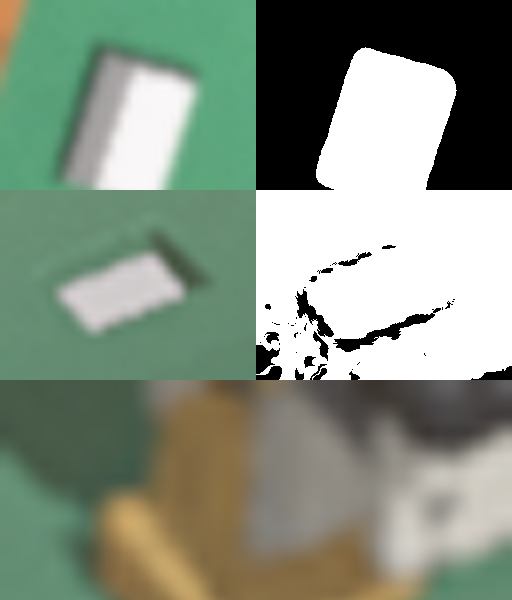

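The top mask (whole mouth) is good, but the side threshold caught the deck too. The side floor patch spans about (57,293) to (188,290) in the crop. Redo with corrected thresholds.

Run:
```python
from h import *
k=8;yaw=-.2679
for n,(x,y) in {"top":(180,165),"side":(270,235)}.items():
    im=cv2.imread(f"pics/{n}0.png")[y:y+32,x:x+32]
    im=cv2.resize(im,None,fx=k,fy=k,interpolation=cv2.INTER_CUBIC)
    h=cv2.cvtColor(im,cv2.COLOR_BGR2HSV);m=(h[...,1]<75) if n=="top" else (im[...,2]>150)
    _,l,st,_=cv2.connectedComponentsWithStats(m.astype(np.uint8));m=l==1+st[1:,4].argmax()
    def poly(p,a,b,z):
        q=(proj(n,place([p[0],p[1],yaw],[(i*a/2,j*b/2,z) for i,j in((1,1),(1,-1),(-1,-1),(-1,1))]))-(x,y)+.5)*k-.5
        A=np.zeros(m.shape,np.uint8);cv2.fillConvexPoly(A,(q*16).round().astype(np.int32),1,shift=4);return A>0
    for e in(0,1,2):
        def cost(p):
            a=poly(p,53+e,39+e,30)
            if n=="side": a=a&poly(p,53,39,12)
            return 1-(a&m).sum()/(a|m).sum()
        r=min((minimize(cost,[557+dx,170+dy],method="Nelder-Mead",options=dict(initial_simplex=[[557+dx,170+dy],[561+dx,170+dy],[557+dx,174+dy]])) for dx in(-3,0,3) for dy in(-3,0,3)),key=lambda r:r.fun)
        print(n,e,st[1+st[1:,4].argmax()][:4],r.x.round(2),r.fun.round(3))
```

```text
top 0 [ 60  47 141 165] [555.95 168.78] 0.057
top 1 [ 60  47 141 165] [555.76 168.6 ] 0.033
top 2 [ 60  47 141 165] [555.43 168.81] 0.041
side 0 [ 59  65 124  77] [560.57 171.33] 0.132
side 1 [ 59  65 124  77] [560.46 171.23] 0.107
side 2 [ 59  65 124  77] [559.96 171.16] 0.082
```

In the tool's units: 11 mm / 500 = 0.022, 10 mm / 500 = 0.02.

Call:
shift_gripper(
  moves=[
    {"aperture": 8,"sz": 0.006},
    {"aperture": 8,"sz": 0.012},
    {"aperture": 8,"sz": 0.016},
    {"aperture": 8,"sz": 0.02},
    {"aperture": 8,"sz": 0.022},
  ],
)

```text
time: 7.68
tool_pos: [557.9, 170.3, 228.4]
tcp_rot: [3.141, 0.003, 2.874]
contact_force: [-1.2, -2.1, 11.0]
grip_width: 16.2
finger_force: 30.0
```

Call:
shift_gripper(
  moves=[
    {"aperture": 8},
    {"aperture": 8},
  ],
)

```text
time: 7.92
tool_pos: [557.9, 170.3, 228.5]
tcp_rot: [3.141, 0.003, 2.874]
contact_force: [-1.2, -1.9, 8.7]
grip_width: 15.6
finger_force: 30.0
```

Contact sits at chamfer depth, and the side force pushes toward −y of the trimmer. Shift that way.

In the tool's units: -1 mm / 500 = -0.002, -0.5 mm / 500 = -0.001.

Call:
shift_gripper(
  moves=[
    {"aperture": 8,"sy": -0.001},
    {"aperture": 8,"sy": -0.002},
    {"aperture": 8,"sy": -0.002,"sz": 0.001},
    {"aperture": 8,"sy": -0.002,"sz": 0.001},
  ],
)

```text
time: 8.43
tool_pos: [557.8, 169.9, 228.3]
tcp_rot: [3.139, 0.004, 2.874]
contact_force: [-0.4, -0.1, 10.4]
grip_width: 15.8
finger_force: 30.0
```

```bash
python3 -c "
from plant import bot, vision, monitor;o=monitor.get_obs();print(o['moment'])"
```

```text
[ 0.29882653  0.40352748 -0.05401279]
```

Call:
shift_gripper(
  moves=[
    {"aperture": 8,"sy": -0.001},
    {"aperture": 8,"sy": -0.002,"sz": 0.001},
    {"aperture": 8,"sy": -0.002,"sz": 0.002},
    {"aperture": 8,"sy": -0.002,"sz": 0.002},
  ],
)

```text
time: 8.93
tool_pos: [558.0, 169.3, 227.8]
tcp_rot: [3.138, 0.005, 2.873]
contact_force: [0.1, 3.5, 10.2]
grip_width: 15.9
finger_force: 30.0
```

```bash
python3 -c "
from plant import bot, vision, monitor;o=monitor.get_obs();print(o['moment'])"
```

```text
[ 0.73048675  0.13644105 -0.12550812]
```

In the tool's units: -1 mm / 500 = -0.002, -0.5 mm / 500 = -0.001.

Call:
shift_gripper(
  moves=[
    {"aperture": 8,"sx": -0.001,"sy": 0.001},
    {"aperture": 8,"sx": -0.002,"sy": 0.001},
    {"aperture": 8,"sx": -0.002,"sy": 0.001,"sz": 0.001},
    {"aperture": 8,"sx": -0.002,"sy": 0.001,"sz": 0.001},
  ],
)

```text
time: 9.43
tool_pos: [559.0, 169.2, 227.1]
tcp_rot: [3.139, 0.005, 2.873]
contact_force: [0.1, 0.7, 10.6]
grip_width: 15.9
finger_force: 30.0
```

```bash
python3 -c "
from plant import bot, vision, monitor;o=monitor.get_obs();print(o['moment'],o['contact_force'])"
```

```text
[0.52320476 0.18065649 0.00171738] [ 0.13914449  0.74195113 10.55436446]
```

Call:
shift_gripper(
  moves=[
    {"aperture": 8,"sx": -0.001},
    {"aperture": 8,"sx": -0.002,"sz": 0.001},
    {"aperture": 8,"sx": -0.002,"sz": 0.002},
    {"aperture": 8,"sx": -0.002,"sz": 0.002},
  ],
)

```text
time: 9.93
tool_pos: [560.0, 169.0, 226.1]
tcp_rot: [3.139, 0.005, 2.873]
contact_force: [0.8, 1.1, 10.6]
grip_width: 15.8
finger_force: 30.0
```

```bash
python3 -c "
from plant import bot, vision, monitor;o=monitor.get_obs();print(o['moment'],o['contact_force'])"
```

```text
[0.4427103  0.14599294 0.01777336] [ 0.82405409  1.12815298 10.60751132]
```

In the tool's units: 2 mm / 500 = 0.004, 1 mm / 500 = 0.002.

Call:
shift_gripper(
  moves=[
    {"aperture": 8,"sz": 0.002},
    {"aperture": 8,"sz": 0.004},
    {"aperture": 8,"sz": 0.004},
  ],
)

```text
time: 10.3
tool_pos: [560.8, 168.7, 224.8]
tcp_rot: [3.138, 0.008, 2.873]
contact_force: [2.2, 1.1, 12.2]
grip_width: 15.8
finger_force: 30.0
```

Run:
```python
from plant import bot, vision, monitor
import cv2
o=monitor.get_obs();print(o['moment'],o['contact_force'])
s=vision.capture("side")["color"][...,::-1];cv2.imwrite("pics/side3.png",s)
a=cv2.imread("pics/side2.png")
z=lambda i:cv2.resize(i[220:262,265:315],None,fx=8,fy=8,interpolation=cv2.INTER_CUBIC)
cv2.imwrite("pics/k.png",cv2.hconcat([z(a),z(s)]))
```

```text
[ 0.22849623 -0.25657269 -0.01721061] [ 2.2171389   1.14437539 12.16330435]
```

View pics/k.png

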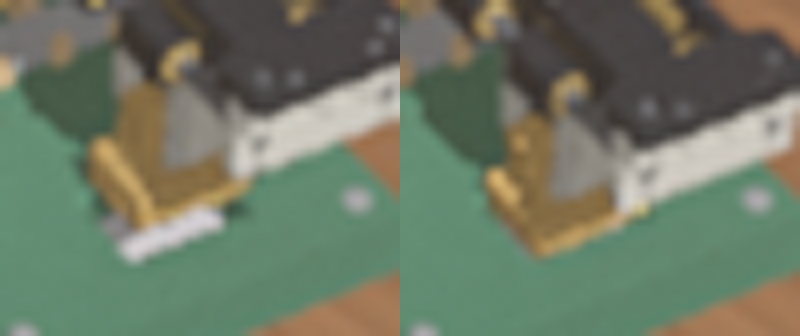

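The right panel shows the far-left part of the foot already sunk into the mouth and the near end still up, so the stop has pitched in the pads. The near edge is catching, so shift further +x.

In the tool's units: -1 mm / 500 = -0.002, -0.5 mm / 500 = -0.001.

Call:
shift_gripper(
  moves=[
    {"aperture": 8,"sx": -0.001},
    {"aperture": 8,"sx": -0.002},
    {"aperture": 8,"sx": -0.002},
  ],
)

```text
time: 10.72
tool_pos: [561.3, 168.6, 224.5]
tcp_rot: [3.138, 0.006, 2.873]
contact_force: [0.5, 0.8, 12.2]
grip_width: 15.6
finger_force: 30.0
```

```bash
python3 -c "
from plant import bot, vision, monitor;o=monitor.get_obs();print(o['moment'],o['contact_force'])"
```

```text
[0.34608667 0.07266221 0.06403723] [ 0.46399529  0.75228718 12.21412511]
```

Call:
shift_gripper(
  moves=[
    {"aperture": 8,"sx": -0.001},
    {"aperture": 8,"sx": -0.002,"sz": 0.002},
    {"aperture": 8,"sx": -0.002,"sz": 0.002},
  ],
)

```text
time: 11.1
tool_pos: [562.3, 168.3, 223.4]
tcp_rot: [3.138, 0.006, 2.873]
contact_force: [1.7, 1.5, 9.6]
grip_width: 15.7
finger_force: 30.0
```

```bash
python3 -c "
from plant import bot, vision, monitor;o=monitor.get_obs();print(o['moment'],o['contact_force'])"
```

```text
[ 0.36011117 -0.0549869  -0.01868595] [1.66816646 1.46823871 9.58352836]
```

In the tool's units: -18 mm / 500 = -0.036, -14 mm / 500 = -0.028.

Call:
shift_gripper(
  moves=[
    {"aperture": 8,"sz": -0.012},
    {"aperture": 8,"sz": -0.028},
    {"aperture": 8,"sz": -0.036},
    {"aperture": 8,"sz": -0.036},
    {"aperture": 8,"sz": -0.036},
  ],
)

```text
time: 11.72
tool_pos: [560.7, 167.9, 238.3]
tcp_rot: [-3.141, -0.001, 2.874]
contact_force: [1.0, 0.9, -3.6]
grip_width: 16.1
finger_force: 30.0
```

Run:
```python
from plant import bot, vision, monitor
from h import *
o=monitor.get_obs();print(o['moment'],o['contact_force'])
T=o["tool_pos"];s=vision.capture("side")["color"][...,::-1].copy();cv2.imwrite("pics/side4.png",s)
k=8;x,y=265,215
im=cv2.resize(s[y:y+50,x:x+50],None,fx=k,fy=k,interpolation=cv2.INTER_CUBIC)
hs=cv2.cvtColor(im,cv2.COLOR_BGR2HSV)
m=(hs[...,0]<32)&(hs[...,0]>10)&(hs[...,1]>85)
_,l,st,_=cv2.connectedComponentsWithStats(m.astype(np.uint8));i=1+st[1:,4].argmax();m=l==i;print(st[i])
box=lambda a,b,z0,z1:np.array([(i*a/2,j*b/2,z) for i in(-1,1) for j in(-1,1) for z in(z0,z1)])
S=[box(50,36,0,18),box(40,16,18,50)]
def ren(p):
    c,sn=np.cos(p[2]),np.sin(p[2]);a=np.zeros(m.shape,np.uint8)
    for j,b in enumerate(S):
        b=b-[0,0,40.7];b=np.c_[c*b[:,0]+sn*b[:,2],b[:,1],-sn*b[:,0]+c*b[:,2]]  # pitch + : +x end down
        X=place([T[0]+p[0],T[1]+p[1],-.2679],b);X[:,2]+=T[2]-159+(p[3] if len(p)>3 else 0)
        q=(proj("side",X)-(x,y)+.5)*k-.5
        cv2.fillConvexPoly(a,cv2.convexHull((q*16).round().astype(np.int32)),2 if j else 1,shift=4)
    return a
def cost(p):
    a=ren(p);f=(a==1);return ((f&~m).sum()+(m&(a==0)).sum())/f.sum()
for fix in(0,1):
    best=None
    for pt in(-.2,0,.2):
        p0=np.array([0,0,pt]);sx=[p0,p0+[2,0,0],p0+[0,2,0],p0+[0,0,.1]]
        f=(lambda q:cost([0,0,q[2]])) if fix else cost
        r=minimize(f,p0,method="Nelder-Mead",options=dict(initial_simplex=sx))
        if best is None or r.fun<best.fun: best=r
    print(fix,best.x.round(3),round(best.fun,3),"flat:",round(cost([0,0,0]),3))
ov=im.copy();a=ren(best.x*[0,0,1]);cs,_=cv2.findContours((a>0).astype(np.uint8),0,2);cv2.drawContours(ov,cs,-1,(0,0,255),1)
cv2.imwrite("pics/l.png",np.hstack([ov,np.dstack([m*255]*3).astype(np.uint8)]))
```

```text
[ 0.05906891 -0.13094402  0.03154239] [ 0.97450583  0.9119706  -3.57610916]
[ 202  315  198   85 8923]
0 [ 1.752  4.619 -0.256] 1.949 flat: 1.976
1 [ 1.972  2.028 -0.282] 1.954 flat: 1.976
```

View pics/l.png

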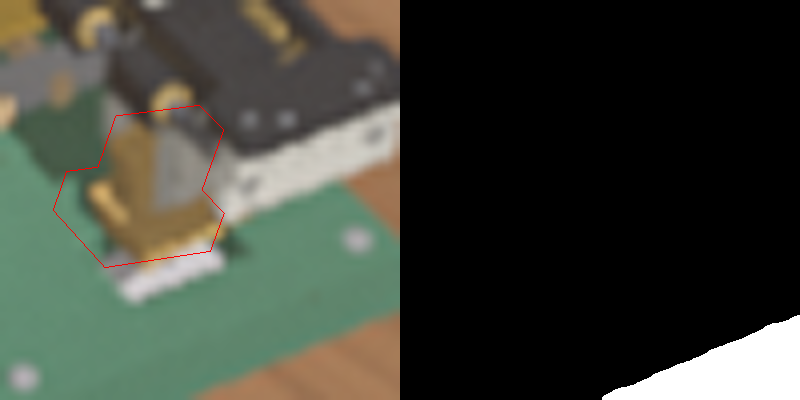

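My mask picked the bench instead of the stop (lower-right blob). In the crop the foot is in the air with its lower vertex near (148,268), and it is pitched slightly. Refit numerically using the component at the stop, with the earlier flat picture as a reference.

Create fit.py:
```python
from h import *
k=8;x,y=265,215
box=lambda a,b,z0,z1:np.array([(i*a/2,j*b/2,z) for i in(-1,1) for j in(-1,1) for z in(z0,z1)])
S=[box(50,36,0,18),box(40,16,18,50)]
def fit(f,T):
    im=cv2.resize(cv2.imread(f)[y:y+50,x:x+50],None,fx=k,fy=k,interpolation=cv2.INTER_CUBIC).astype(int)
    m=((im[...,2]-im[...,0]>35)&(im[...,2]-im[...,1]>8)).astype(np.uint8)
    m[:150]=0;_,l,st,_=cv2.connectedComponentsWithStats(m);i=l[225,130]
    m=l==i;print(f,i,st[i])
    def ren(p):
        c,s=np.cos(p[2]),np.sin(p[2]);a=np.zeros(m.shape,np.uint8)
        for j,b in enumerate(S):
            b=b-[0,0,40.7];b=np.c_[c*b[:,0]+s*b[:,2],b[:,1],-s*b[:,0]+c*b[:,2]]
            X=place([T[0]+p[0],T[1]+p[1],-.2679],b);X[:,2]+=T[2]-159
            q=(proj("side",X)-(x,y)+.5)*k-.5
            cv2.fillConvexPoly(a,cv2.convexHull((q*16).round().astype(np.int32)),2 if j else 1,shift=4)
        return a
    def cost(p):
        a=ren(p);g=a==1;return ((g&~m).sum()+(m&(a==0)).sum())/g.sum()
    for n in(1,3):
        R=[]
        for pt in(-.3,-.1,.1,.3):
            if n==1: r=minimize(lambda q:cost([0,0,q[0]]),[pt],method="Nelder-Mead",options=dict(initial_simplex=[[pt],[pt+.1]]))
            else:
                p0=np.array([0,0,pt]);r=minimize(cost,p0,method="Nelder-Mead",options=dict(initial_simplex=[p0,p0+[3,0,0],p0+[0,3,0],p0+[0,0,.1]]))
            R.append((round(r.fun,3),r.x.round(3).tolist()))
        print(n,min(R),"flat",round(cost([0,0,0]),3))
```

Run:
```python
from fit import *
fit("pics/side2.png",(557.8,170.6,239.1));fit("pics/side4.png",(560.9,168.3,239))
```

```text
pics/side2.png 1 [   90   150   159   121 10346]
1 (np.float64(0.218), [-0.011]) flat 0.22
3 (np.float64(0.179), [-2.391, 2.371, -0.113]) flat 0.22
pics/side4.png 1 [  88  150  139  122 8524]
1 (np.float64(0.351), [0.207]) flat 0.405
3 (np.float64(0.332), [-3.027, 1.255, 0.107]) flat 0.405
```

The stop is pitched about 0.2 rad in the pads, which confirms the recess centre is about +2 mm in x, near (559.8,169.4). I'll re-flatten the stop on the bare deck beside the recess, regrip it, then try again.

The rows are not in the units I measure in: shifts go in shares of 500 mm and turns go in shares of 180 degrees. I convert before sending: -45 mm / 500 = -0.09, -20 mm / 500 = -0.04.

Call:
shift_gripper(
  moves=[
    {"aperture": 8,"sz": -0.016},
    {"aperture": 8,"sy": -0.04,"sz": -0.016},
    {"aperture": 8,"sy": -0.09,"sz": -0.016},
    {"aperture": 8,"sy": -0.09,"sz": -0.016},
    {"aperture": 8,"sy": -0.09,"sz": -0.008},
  ],
)

```text
time: 12.4
tool_pos: [549.1, 124.2, 243.0]
tcp_rot: [3.141, 0.001, 2.873]
contact_force: [-0.2, -0.9, -3.8]
grip_width: 15.6
finger_force: 30.0
```

Call:
shift_gripper(
  moves=[
    {"aperture": 8,"sz": 0.006},
    {"aperture": 8,"sz": 0.012},
    {"aperture": 8,"sz": 0.018},
    {"aperture": 8,"sz": 0.022},
    {"aperture": 8,"sz": 0.026},
  ],
)

```text
time: 13.02
tool_pos: [548.8, 124.9, 232.3]
tcp_rot: [3.141, 0.001, 2.874]
contact_force: [-12.7, -0.4, 31.1]
grip_width: 16.1
finger_force: 30.0
```

Call:
shift_gripper(
  moves=[
    {"aperture": 25},
    {"aperture": 25},
    {"aperture": 25},
  ],
)

```text
time: 13.4
tool_pos: [549.0, 124.6, 229.6]
tcp_rot: [-3.142, 0.0, 2.874]
contact_force: [-0.5, 0.9, -0.5]
grip_width: 25.2
finger_force: 0.0
```

Call:
shift_gripper(
  moves=[
    {"aperture": 25},
    {"aperture": 25},
  ],
)

```text
time: 13.65
tool_pos: [548.9, 124.6, 229.5]
tcp_rot: [-3.141, -0.0, 2.874]
contact_force: [-0.5, -0.0, -0.8]
grip_width: 24.9
finger_force: 0.0
```

Call:
shift_gripper(
  moves=[
    {"aperture": 8},
    {"aperture": 8},
    {"aperture": 8},
    {"aperture": 8},
  ],
)

```text
time: 14.15
tool_pos: [548.9, 124.6, 229.5]
tcp_rot: [-3.142, 0.0, 2.874]
contact_force: [0.4, 0.8, -1.9]
grip_width: 15.8
finger_force: 30.0
```

Call:
shift_gripper(
  moves=[
    {"aperture": 8,"sz": -0.006},
    {"aperture": 8,"sz": -0.019},
    {"aperture": 8,"sy": 0.03,"sz": -0.019},
    {"aperture": 8,"sy": 0.084,"sz": -0.019},
    {"aperture": 8,"sy": 0.084,"sz": -0.019},
  ],
)

```text
time: 14.78
tool_pos: [560.3, 167.2, 239.1]
tcp_rot: [3.141, 0.001, 2.876]
contact_force: [-0.1, -0.0, -3.8]
grip_width: 16.2
finger_force: 30.0
```

Call:
shift_gripper(
  moves=[
    {"aperture": 8},
    {"aperture": 8},
  ],
)

```text
time: 15.02
tool_pos: [559.9, 164.8, 239.0]
tcp_rot: [-3.141, -0.0, 2.874]
contact_force: [-0.4, 0.3, -4.3]
grip_width: 16.1
finger_force: 30.0
```

Add to fit.py:
```python
def fitx(f,T):
    im=cv2.resize(cv2.imread(f)[y:y+50,x:x+50],None,fx=k,fy=k,interpolation=cv2.INTER_CUBIC).astype(int)
    m=((im[...,2]-im[...,0]>35)&(im[...,2]-im[...,1]>8)).astype(np.uint8)
    m[:150]=0;_,l,st,_=cv2.connectedComponentsWithStats(m);i=l[225,130];m=l==i;print(f,st[i])
    ca,sa=np.cos(-.2679),np.sin(-.2679)
    def cost(d,pt):
        c,s=np.cos(pt),np.sin(pt);a=np.zeros(m.shape,np.uint8)
        for j,b in enumerate(S):
            b=b+[d,0,-40.7];b=np.c_[c*b[:,0]+s*b[:,2],b[:,1],-s*b[:,0]+c*b[:,2]]
            X=place([T[0],T[1],-.2679],b);X[:,2]+=T[2]-159
            q=(proj("side",X)-(x,y)+.5)*k-.5
            cv2.fillConvexPoly(a,cv2.convexHull((q*16).round().astype(np.int32)),2 if j else 1,shift=4)
        g=a==1;return ((g&~m).sum()+(m&(a==0)).sum())/g.sum()
    G=[(round(cost(d,p),3),d,round(p,2)) for d in np.arange(-8,8.1,.5) for p in np.arange(-.3,.31,.05)]
    print("any",sorted(G)[:3],"flat",sorted(g for g in G if abs(g[2])<.01)[:3])
```

Run:
```python
from plant import bot, vision, monitor
from fit import *
o=monitor.get_obs();T=o["tool_pos"];print(T,o["moment"])
s=vision.capture("side")["color"][...,::-1];cv2.imwrite("pics/side5.png",s)
fitx("pics/side2.png",(557.8,170.6,239.1));fitx("pics/side4.png",(560.9,168.3,239));fitx("pics/side5.png",T)
```

```text
[559.85465036 164.78883795 238.99907486] [ 0.03173048 -0.2348407  -0.02126166]
pics/side2.png [   90   150   159   121 10346]
any [(np.float64(0.203), np.float64(-3.0), np.float64(-0.1)), (np.float64(0.205), np.float64(-4.0), np.float64(-0.15)), (np.float64(0.205), np.float64(-2.5), np.float64(-0.1))] flat [(np.float64(0.217), np.float64(-0.5), np.float64(-0.0)), (np.float64(0.22), np.float64(0.0), np.float64(-0.0)), (np.float64(0.221), np.float64(-1.0), np.float64(-0.0))]
pics/side4.png [  88  150  139  122 8524]
any [(np.float64(0.341), np.float64(-3.5), np.float64(0.1)), (np.float64(0.341), np.float64(-3.0), np.float64(0.1)), (np.float64(0.342), np.float64(-6.5), np.float64(-0.0))] flat [(np.float64(0.342), np.float64(-6.5), np.float64(-0.0)), (np.float64(0.343), np.float64(-6.0), np.float64(-0.0)), (np.float64(0.345), np.float64(-5.5), np.float64(-0.0))]
pics/side5.png [  91  150  158  108 7913]
any [(np.float64(0.323), np.float64(-8.0), np.float64(-0.0)), (np.float64(0.324), np.float64(-8.0), np.float64(-0.05)), (np.float64(0.328), np.float64(-8.0), np.float64(0.05))] flat [(np.float64(0.323), np.float64(-8.0), np.float64(-0.0)), (np.float64(0.328), np.float64(-7.5), np.float64(-0.0)), (np.float64(0.334), np.float64(-7.0), np.float64(-0.0))]
```

Run:
```python
from fit import *
ca,sa=np.cos(-.2679),np.sin(-.2679)
for n,T,pts in(("side2",(557.8,170.6,239.1),(0,)),("side4",(560.9,168.3,239),(0,.2)),("side5",(559.9,164.8,239.0),(0,))):
  for pt in pts:
    for d in(0,-2,-4,-6,-8):
        c,s=np.cos(pt),np.sin(pt)
        b=S[0]+[d,0,-40.7];b=np.c_[c*b[:,0]+s*b[:,2],b[:,1],-s*b[:,0]+c*b[:,2]]
        X=place([T[0],T[1],-.2679],b);X[:,2]+=T[2]-159
        q=(proj("side",X)-(x,y)+.5)*k-.5
        print(n,pt,d,"L%.0f R%.0f B%.0f (xB %.0f)"%(q[:,0].min(),q[:,0].max(),q[:,1].max(),q[q[:,1].argmax(),0]))
  im=cv2.resize(cv2.imread(f"pics/{n}.png")[y:y+50,x:x+50],None,fx=k,fy=k,interpolation=cv2.INTER_CUBIC).astype(int)
  for th in(20,35,50):
    m=((im[...,2]-im[...,0]>th)&(im[...,2]-im[...,1]>3)).astype(np.uint8);m[:150]=0
    _,l,st,_=cv2.connectedComponentsWithStats(m);i=l[225,130];m=l==i;ys,xs=np.nonzero(m)
    # lower boundary of mask by column
    print(n,th,"L%d R%d B%d xB%d"%(xs.min(),xs.max(),ys.max(),xs[ys==ys.max()].mean()),"lower edge",[(c,int(ys[xs==c].max())) for c in range(90,250,15) if (xs==c).any()],"upper",[(c,int(ys[xs==c].min())) for c in(92,96,100,105)if (xs==c).any()])
```

```text
side2 0 0 L86 R251 B273 (xB 138)
side2 0 -2 L90 R256 B271 (xB 142)
side2 0 -4 L94 R260 B269 (xB 147)
side2 0 -6 L99 R265 B267 (xB 151)
side2 0 -8 L103 R269 B265 (xB 155)
side2 20 L88 R251 B272 xB141 lower edge [(90, 218), (105, 238), (120, 256), (135, 271), (150, 269), (165, 264), (180, 259), (195, 251), (210, 249), (225, 243), (240, 233)] upper [(92, 182), (96, 178), (100, 176), (105, 175)]
side2 35 L90 R250 B270 xB140 lower edge [(90, 217), (105, 236), (120, 252), (135, 268), (150, 267), (165, 262), (180, 256), (195, 248), (210, 247), (225, 243), (240, 233)] upper [(92, 182), (96, 178), (100, 176), (105, 176)]
side2 50 L91 R246 B267 xB141 lower edge [(105, 232), (120, 249), (135, 265), (150, 265), (165, 260), (180, 254), (195, 246), (210, 245), (225, 241), (240, 232)] upper [(92, 186), (96, 181), (100, 178), (105, 178)]
side4 0 0 L76 R241 B274 (xB 127)
side4 0 -2 L80 R246 B272 (xB 132)
side4 0 -4 L84 R250 B270 (xB 136)
side4 0 -6 L89 R255 B269 (xB 141)
side4 0 -8 L93 R259 B267 (xB 145)
side4 0.2 0 L88 R256 B274 (xB 146)
side4 0.2 -2 L93 R260 B272 (xB 150)
side4 0.2 -4 L97 R264 B269
[... 833 characters left out ...]
6 L84 R249 B263 (xB 136)
side5 0 -8 L88 R254 B261 (xB 140)
side5 20 L90 R250 B259 xB145 lower edge [(90, 198), (105, 219), (120, 234), (135, 255), (150, 259), (165, 254), (180, 246), (195, 241), (210, 240), (225, 231), (240, 222)] upper [(92, 180), (96, 173), (100, 170), (105, 166)]
side5 35 L91 R250 B257 xB146 lower edge [(105, 218), (120, 233), (135, 250), (150, 256), (165, 251), (180, 243), (195, 239), (210, 239), (225, 231), (240, 222)] upper [(92, 189), (96, 174), (100, 170), (105, 167)]
side5 50 L93 R247 B255 xB147 lower edge [(105, 212), (120, 226), (135, 245), (150, 254), (165, 249), (180, 240), (195, 237), (210, 237), (225, 229), (240, 221)] upper [(96, 180), (100, 174), (105, 171)]
```

Numbers agree: the stop pitched 0.2 rad about the grip, and after settling flat it sits about 7.7 mm nearer the robot than the tool centre. Regrip it centred on the deck.

In the tool's units: -38 mm / 500 = -0.076, -20 mm / 500 = -0.04.

Call:
shift_gripper(
  moves=[
    {"aperture": 8,"sy": -0.04},
    {"aperture": 8,"sy": -0.076},
    {"aperture": 8,"sy": -0.076,"sz": 0.012},
    {"aperture": 8,"sy": -0.076,"sz": 0.018},
    {"aperture": 8,"sy": -0.076,"sz": 0.0194},
  ],
)

```text
time: 15.7
tool_pos: [550.1, 128.4, 229.5]
tcp_rot: [-3.141, 0.0, 2.874]
contact_force: [-1.9, -3.2, 2.7]
grip_width: 15.9
finger_force: 30.0
```

Call:
shift_gripper(
  moves=[
    {"aperture": 25},
    {"aperture": 25},
    {"aperture": 25,"sx": 0.008},
    {"aperture": 25,"sx": 0.0154},
    {"aperture": 25,"sx": 0.0154},
  ],
)

```text
time: 16.32
tool_pos: [542.2, 130.6, 229.5]
tcp_rot: [-3.142, -0.0, 2.874]
contact_force: [-0.1, -0.3, 0.0]
grip_width: 25.5
finger_force: 0.0
```

Call:
shift_gripper(
  moves=[
    {"aperture": 8},
    {"aperture": 8},
    {"aperture": 8},
    {"aperture": 8},
  ],
)

```text
time: 16.82
tool_pos: [542.6, 130.4, 229.5]
tcp_rot: [-3.142, 0.0, 2.874]
contact_force: [0.1, 0.1, 1.5]
grip_width: 15.8
finger_force: 30.0
```

Call:
shift_gripper(
  moves=[
    {"aperture": 8,"sz": -0.006},
    {"aperture": 8,"sz": -0.019},
    {"aperture": 8,"sx": -0.018,"sy": 0.04,"sz": -0.019},
    {"aperture": 8,"sx": -0.018,"sy": 0.084,"sz": -0.019},
    {"aperture": 8,"sx": -0.018,"sy": 0.084,"sz": -0.019},
  ],
)

```text
time: 17.45
tool_pos: [562.2, 170.3, 238.8]
tcp_rot: [3.141, -0.0, 2.876]
contact_force: [-0.8, -0.4, -4.4]
grip_width: 15.8
finger_force: 30.0
```

Call:
shift_gripper(
  moves=[
    {"aperture": 8},
    {"aperture": 8},
    {"aperture": 8},
  ],
)

```text
time: 17.82
tool_pos: [562.2, 168.2, 238.9]
tcp_rot: [-3.141, -0.0, 2.873]
contact_force: [0.3, 0.4, -3.5]
grip_width: 15.4
finger_force: 30.0
```

Create chk.py:
```python
from plant import bot, vision, monitor
from fit import *
def chk(T,n):
    b=S[0]+[0,0,-40.7];X=place([T[0],T[1],-.2679],b);X[:,2]+=T[2]-159
    q=(proj("side",X)-(x,y)+.5)*k-.5
    print("pred L%.0f R%.0f B%.0f xB%.0f"%(q[:,0].min(),q[:,0].max(),q[:,1].max(),q[q[:,1].argmax(),0]))
    im=cv2.resize(cv2.imread(n)[y:y+50,x:x+50],None,fx=k,fy=k,interpolation=cv2.INTER_CUBIC).astype(int)
    m=((im[...,2]-im[...,0]>20)&(im[...,2]-im[...,1]>3)).astype(np.uint8);m[:150]=0
    _,l,st,_=cv2.connectedComponentsWithStats(m);m=l==l[225,130];ys,xs=np.nonzero(m)
    print("meas L%d R%d B%d xB%d"%(xs.min(),xs.max(),ys.max(),xs[ys==ys.max()].mean()))
if __name__=="__main__":
    import sys
    o=monitor.get_obs();print(o["tool_pos"].round(1),o["moment"].round(2),o["contact_force"].round(1))
    n=f"pics/{sys.argv[1]}.png";cv2.imwrite(n,vision.capture("side")["color"][...,::-1]);chk(o["tool_pos"],n)
```

```bash
python3 chk.py side6
```

```text
[562.2 168.2 238.9] [ 0.08 -0.15 -0.  ] [ 0.3  0.4 -3.5]
pred L73 R239 B276 xB125
meas L76 R238 B274 xB131
```

In the tool's units: 10.3 mm / 500 = 0.0206, 9.5 mm / 500 = 0.019.

Call:
shift_gripper(
  moves=[
    {"aperture": 8,"sx": 0.004,"sy": 0.0008,"sz": 0.006},
    {"aperture": 8,"sx": 0.004,"sy": 0.0008,"sz": 0.012},
    {"aperture": 8,"sx": 0.004,"sy": 0.0008,"sz": 0.016},
    {"aperture": 8,"sx": 0.004,"sy": 0.0008,"sz": 0.019},
    {"aperture": 8,"sx": 0.004,"sy": 0.0008,"sz": 0.0206},
  ],
)

```text
time: 18.5
tool_pos: [560.5, 169.5, 228.5]
tcp_rot: [-3.141, -0.0, 2.874]
contact_force: [-0.5, -0.2, -4.4]
grip_width: 15.6
finger_force: 30.0
```

Call:
shift_gripper(
  moves=[
    {"aperture": 8},
    {"aperture": 8},
  ],
)

```text
time: 18.75
tool_pos: [560.5, 169.5, 228.7]
tcp_rot: [-3.142, 0.0, 2.874]
contact_force: [0.3, 0.6, -4.2]
grip_width: 15.7
finger_force: 30.0
```

```bash
python3 -c "
from plant import bot, vision, monitor;o=monitor.get_obs();print(o['moment'],o['contact_force'])"
```

```text
[ 0.05523828 -0.1380478   0.03735449] [ 0.31285774  0.58924869 -4.1605331 ]
```

Already about 1 mm below deck level with no contact force. Continue down.

In the tool's units: 3 mm / 500 = 0.006, 2 mm / 500 = 0.004.

Call:
shift_gripper(
  moves=[
    {"aperture": 8,"sz": 0.002},
    {"aperture": 8,"sz": 0.004},
    {"aperture": 8,"sz": 0.006},
    {"aperture": 8,"sz": 0.006},
  ],
)

```text
time: 19.25
tool_pos: [560.5, 169.5, 225.4]
tcp_rot: [-3.141, -0.0, 2.874]
contact_force: [0.2, -1.5, -4.4]
grip_width: 15.7
finger_force: 30.0
```

```bash
python3 -c "
from plant import bot, vision, monitor;o=monitor.get_obs();print(o['moment'],o['contact_force'])"
```

```text
[ 0.07701814 -0.15711541  0.04465215] [ 0.20738124 -1.45962207 -4.37985085]
```

In the tool's units: 11 mm / 500 = 0.022, 8 mm / 500 = 0.016.

Call:
shift_gripper(
  moves=[
    {"aperture": 8,"sy": -0.0006,"sz": 0.004},
    {"aperture": 8,"sy": -0.0006,"sz": 0.01},
    {"aperture": 8,"sy": -0.0006,"sz": 0.016},
    {"aperture": 8,"sy": -0.0006,"sz": 0.022},
    {"aperture": 8,"sy": -0.0006,"sz": 0.022},
  ],
)

```text
time: 19.88
tool_pos: [560.3, 169.2, 214.2]
tcp_rot: [-3.141, -0.001, 2.874]
contact_force: [0.2, -0.2, -4.5]
grip_width: 15.8
finger_force: 30.0
```

Call:
shift_gripper(
  moves=[
    {"aperture": 8,"sz": 0.002},
    {"aperture": 8,"sz": 0.004},
    {"aperture": 8,"sz": 0.006},
    {"aperture": 8,"sz": 0.008},
    {"aperture": 8,"sz": 0.008},
  ],
)

```text
time: 20.5
tool_pos: [560.4, 169.2, 211.4]
tcp_rot: [3.142, 0.0, 2.874]
contact_force: [-4.8, -1.7, 6.1]
grip_width: 15.9
finger_force: 30.0
```

```bash
python3 -c "
from plant import bot, vision, monitor;o=monitor.get_obs();print(o['moment'],o['contact_force'])"
```

```text
[-0.05679521  0.47308564  0.04492781] [-4.80356811 -1.70736815  6.14945979]
```

The stop is at the floor (211.4 against the expected 211.5). Press briefly, release and rise.

In the tool's units: 1.6 mm / 500 = 0.0032, 0.8 mm / 500 = 0.0016.

Call:
shift_gripper(
  moves=[
    {"aperture": 8,"sz": 0.0016},
    {"aperture": 8,"sz": 0.0032},
    {"aperture": 8,"sz": 0.0032},
  ],
)

```text
time: 20.88
tool_pos: [560.3, 169.2, 211.4]
tcp_rot: [3.141, 0.001, 2.874]
contact_force: [-7.6, -2.0, 17.9]
grip_width: 15.8
finger_force: 30.0
```

Call:
shift_gripper(
  moves=[
    {"aperture": 35},
    {"aperture": 35,"sz": -0.003},
    {"aperture": 35,"sz": -0.003},
    {"aperture": 35,"sz": -0.003},
  ],
)

```text
time: 21.38
tool_pos: [560.5, 169.2, 210.3]
tcp_rot: [-3.141, -0.0, 2.874]
contact_force: [0.5, -0.2, 0.2]
grip_width: 34.8
finger_force: 0.0
```

Call:
shift_gripper(
  moves=[
    {"aperture": 35,"sz": -0.04},
    {"aperture": 35,"sz": -0.12},
    {"aperture": 35,"sz": -0.21},
    {"aperture": 45,"sz": -0.26},
    {"aperture": 45,"sz": -0.26},
  ],
)

```text
time: 22.0
tool_pos: [560.8, 169.3, 342.4]
tcp_rot: [3.14, 0.004, 2.874]
contact_force: [0.4, -0.4, -0.5]
grip_width: 44.7
finger_force: 0.0
```

Run:
```python
from plant import bot, vision, monitor
from fit import *
cv2.imwrite("pics/side7.png",vision.capture("side")["color"][...,::-1]);cv2.imwrite("pics/top7.png",vision.capture("top")["color"][...,::-1])
im=cv2.resize(cv2.imread("pics/side7.png")[y:y+50,x:x+50],None,fx=k,fy=k,interpolation=cv2.INTER_CUBIC).astype(int)
m=((im[...,2]-im[...,0]>20)&(im[...,2]-im[...,1]>3)).astype(np.uint8);m[:110]=0;m[310:]=0
_,l,st,_=cv2.connectedComponentsWithStats(m);i=l[225,130];print(i,st[i])
for dz in(0,2,4):
    for j in(0,1):
        X=place([560.3,169.2,-.2679],S[j]);X[:,2]+=12+dz;q=(proj("side",X)-(x,y)+.5)*k-.5
        print(dz,j,"L%.0f R%.0f T%.0f B%.0f"%(*q[:,0].min()[None],*q[:,0].max()[None],*q[:,1].min()[None],*q[:,1].max()[None]))
```

```text
3 [   83   153   159   148 14604]
0 0 L75 R239 T192 B327
0 1 L103 R219 T149 B272
2 0 L75 R240 T188 B323
2 1 L103 R219 T145 B268
4 0 L76 R240 T184 B319
4 1 L103 R220 T141 B264
```

The stop is seated: its position held at 211.4 under an 18 N press, and the image extents match the home pose. Now go over the bar, turn, and descend around it.

In the tool's units: -177.5 mm / 500 = -0.355, -120 mm / 500 = -0.24, 0.75 rad / 3.1416 = 0.2387.

Call:
shift_gripper(
  moves=[
    {"aperture": 60,"sx": 0.02,"sy": -0.06,"yaw": 0.0477},
    {"aperture": 60,"sx": 0.05,"sy": -0.15,"yaw": 0.0955},
    {"aperture": 60,"sx": 0.08,"sy": -0.24,"yaw": 0.1432},
    {"aperture": 60,"sx": 0.11,"sy": -0.32,"yaw": 0.191},
    {"aperture": 60,"sx": 0.12,"sy": -0.355,"yaw": 0.2387},
  ],
)

```text
time: 22.72
tool_pos: [453.9, 12.6, 338.9]
tcp_rot: [-3.138, -0.002, 2.117]
contact_force: [-1.0, 0.2, 0.4]
grip_width: 60.3
finger_force: 0.0
```

Call:
shift_gripper(
  moves=[
    {"aperture": 60,"yaw": 0.0541},
    {"aperture": 60,"yaw": 0.1082},
    {"aperture": 60,"yaw": 0.1623},
    {"aperture": 60,"yaw": 0.2165},
    {"aperture": 60,"yaw": 0.261},
  ],
)

```text
time: 23.35
tool_pos: [455.2, 14.0, 338.8]
tcp_rot: [-3.138, 0.001, 1.299]
contact_force: [0.1, 0.2, -0.1]
grip_width: 60.1
finger_force: 0.0
```

Call:
shift_gripper(
  moves=[
    {"aperture": 60},
    {"aperture": 60},
  ],
)

```text
time: 23.6
tool_pos: [455.4, 13.9, 339.7]
tcp_rot: [-3.14, 0.0, 1.307]
contact_force: [-0.6, 0.4, 0.3]
grip_width: 60.2
finger_force: 0.0
```

In the tool's units: 60.5 mm / 500 = 0.121, 57 mm / 500 = 0.114.

Call:
shift_gripper(
  moves=[
    {"aperture": 60,"sz": 0.03},
    {"aperture": 60,"sz": 0.08},
    {"aperture": 60,"sz": 0.114},
    {"aperture": 60,"sz": 0.121},
    {"aperture": 60,"sz": 0.121},
  ],
)

```text
time: 24.22
tool_pos: [455.7, 13.9, 280.1]
tcp_rot: [-3.142, 0.0, 1.305]
contact_force: [0.7, 0.7, -0.5]
grip_width: 60.1
finger_force: 0.0
```

Call:
shift_gripper(
  moves=[
    {"aperture": 20},
    {"aperture": 20},
    {"aperture": 20},
  ],
)

```text
time: 24.6
tool_pos: [455.6, 13.9, 280.3]
tcp_rot: [3.141, 0.0, 1.304]
contact_force: [0.7, 0.3, 0.2]
grip_width: 34.8
finger_force: 0.0
```

Call:
shift_gripper(
  moves=[
    {"aperture": 16},
    {"aperture": 16},
  ],
)

```text
time: 24.85
tool_pos: [455.6, 13.9, 280.1]
tcp_rot: [3.141, 0.0, 1.304]
contact_force: [-0.1, -0.1, 0.3]
grip_width: 17.0
finger_force: 0.0
```

Call:
shift_gripper(
  moves=[
    {"aperture": 5},
    {"aperture": 5},
    {"aperture": 5},
  ],
)

```text
time: 25.22
tool_pos: [454.9, 14.1, 279.9]
tcp_rot: [-3.139, 0.0, 1.304]
contact_force: [-5.3, 2.3, 5.5]
grip_width: 10.9
finger_force: 30.0
```

Bar gripped. Raise it along the arc, first to 0.4 rad, then check.

In the tool's units: -56.8 mm / 500 = -0.1136, -43.8 mm / 500 = -0.0876.

Call:
shift_gripper(
  moves=[
    {"aperture": 5,"sy": 0.005,"sz": -0.015},
    {"aperture": 5,"sy": 0.0106,"sz": -0.0304},
    {"aperture": 5,"sy": 0.024,"sz": -0.0598},
    {"aperture": 5,"sy": 0.0404,"sz": -0.0876},
    {"aperture": 5,"sy": 0.0596,"sz": -0.1136},
  ],
)

```text
time: 25.85
tool_pos: [482.9, 6.5, 336.9]
tcp_rot: [-3.134, 0.001, 1.304]
contact_force: [-8.8, 2.2, 2.0]
grip_width: 10.6
finger_force: 30.0
```

```bash
python3 -c "
from plant import bot, vision, monitor;o=monitor.get_obs();print(o['moment'],o['contact_force'],o['tool_pos'])"
```

```text
[ 0.47202628  1.73985553 -0.03345104] [-8.80304657  2.18354323  2.0315836 ] [482.89367943   6.45686035 336.87051163]
```

In the tool's units: 59.1 mm / 500 = 0.1182, -45.9 mm / 500 = -0.0918.

Call:
shift_gripper(
  moves=[
    {"aperture": 5,"sy": 0.02,"sz": -0.024},
    {"aperture": 5,"sy": 0.0436,"sz": -0.0458},
    {"aperture": 5,"sy": 0.0692,"sz": -0.065},
    {"aperture": 5,"sy": 0.097,"sz": -0.0814},
    {"aperture": 5,"sy": 0.1182,"sz": -0.0918},
  ],
)

```text
time: 26.48
tool_pos: [541.2, -9.6, 385.0]
tcp_rot: [3.141, 0.0, 1.304]
contact_force: [-7.9, 1.5, 8.9]
grip_width: 11.0
finger_force: 30.0
```

Call:
shift_gripper(
  moves=[
    {"aperture": 5},
    {"aperture": 5},
    {"aperture": 5},
  ],
)

```text
time: 26.85
tool_pos: [541.0, -9.6, 384.9]
tcp_rot: [3.14, 0.0, 1.304]
contact_force: [-6.8, 0.7, 11.4]
grip_width: 11.0
finger_force: 30.0
```

Run:
```python
from plant import bot, vision, monitor
from h import *
o=monitor.get_obs();T=o["tool_pos"];print(T,o["moment"].round(2),o["contact_force"].round(1),o["dq"].round(3))
B=np.array([455.1,13.9]);d=(T[:2]-B)@[np.cos(-.268),np.sin(-.268)]
print("angle",np.arctan2(T[2]-159-.5-75,155-d)-.2825, "radius",np.hypot(T[2]-159.5-75,155-d))
for n in("top","side"):
    im=vision.capture(n)["color"][...,::-1];cv2.imwrite(f"pics/{n}8.png",im)
    # yellow guard extents in image vs predictions of guard corners
    h=cv2.cvtColor(im.copy(),cv2.COLOR_BGR2HSV);m=((h[...,0]>=22)&(h[...,0]<=32)&(h[...,1]>130)).astype(np.uint8)
    x,y,w,g=(165,110,160,130) if n=="top" else (195,130,120,120)
    q=np.zeros_like(m);q[y:y+g,x:x+w]=m[y:y+g,x:x+w]
    _,l,st,_=cv2.connectedComponentsWithStats(q);print(n,st[1+st[1:,4].argmax()])
    O=np.array([560.3,169.2])-place([0,0,-.2679],(-10,115,0))[0,:2]
    for a in(.77,.873,.97):
        P=[(85-r*np.cos(a)+s*np.sin(a),yy,75+r*np.sin(a)+s*np.cos(a)) for r in(0,172) for yy in(30,-155) for s in(0,5)]
        p=proj(n,place([*O,-.2679],P));print(a,"hinge",p[:4:2].round(0).tolist(),"front",p[4::2].round(0).tolist())
```

```text
[541.04725809  -9.5962848  384.90297292] [ 0.15  1.4  -0.04] [-6.8  0.7 11.4] [ 0.     0.001  0.001 -0.002 -0.001 -0.002]
angle 0.8753410427345305 radius 164.20635344665567
top [220 155  18  34 250]
0.77 hinge [[232.0, 153.0], [294.0, 170.0]] front [[215.0, 186.0], [286.0, 205.0]]
0.873 hinge [[232.0, 153.0], [294.0, 170.0]] front [[216.0, 180.0], [288.0, 200.0]]
0.97 hinge [[232.0, 153.0], [294.0, 170.0]] front [[217.0, 174.0], [290.0, 194.0]]
side [ 218  164   62   62 1621]
0.77 hinge [[243.0, 228.0], [216.0, 195.0]] front [[280.0, 184.0], [249.0, 155.0]]
0.873 hinge [[243.0, 228.0], [216.0, 195.0]] front [[276.0, 182.0], [245.0, 153.0]]
0.97 hinge [[243.0, 228.0], [216.0, 195.0]] front [[273.0, 180.0], [242.0, 151.0]]
```

In the tool's units: -1 mm / 500 = -0.002, -0.5 mm / 500 = -0.001.

Call:
shift_gripper(
  moves=[
    {"aperture": 5,"sy": -0.001,"sz": -0.002},
    {"aperture": 5,"sy": -0.001,"sz": -0.002},
    {"aperture": 5,"sy": -0.001,"sz": -0.002},
    {"aperture": 5,"sy": -0.001,"sz": -0.002},
  ],
)

```text
time: 27.45
tool_pos: [540.7, -9.5, 384.7]
tcp_rot: [3.141, 0.0, 1.304]
contact_force: [-6.4, 0.1, 7.2]
grip_width: 11.2
finger_force: 30.0
```

Run:
```python
from h import *
O=np.array([560.3,169.2])-place([0,0,-.2679],(-10,115,0))[0,:2]
Q={}
for f in("side0","side8"):
    im=cv2.imread(f"pics/{f}.png");h=cv2.cvtColor(im,cv2.COLOR_BGR2HSV);m=((h[...,0]>=20)&(h[...,0]<=32)&(h[...,1]>110)).astype(np.uint8)
    q=np.zeros_like(m);q[130:250,195:315]=m[130:250,195:315]
    _,l,st,_=cv2.connectedComponentsWithStats(q);i=1+st[1:,4].argmax();ys,xs=np.nonzero(l==i)
    print(f,"right corner",xs.max(),ys[xs==xs.max()].mean(),"bottom",ys.max(),xs[ys==ys.max()].mean())
for a in(0,.8,.84,.873,.9):
    P=[(85-r*np.cos(a)+s*np.sin(a),30,75+r*np.sin(a)+s*np.cos(a)) for r in(172,0) for s in(-2.5,2.5)]
    print(a,proj("side",place([*O,-.2679],P)).round(1).tolist())
```

```text
side0 right corner 291 211.0 bottom 226 248.0
side8 right corner 280 183.5 bottom 226 244.5
0 [[290.5, 210.7], [290.6, 209.5], [243.5, 228.2], [243.5, 227.0]]
0.8 [[279.2, 183.5], [278.2, 182.9], [244.0, 227.8], [243.0, 227.3]]
0.84 [[277.9, 182.7], [276.9, 182.1], [244.0, 227.8], [242.9, 227.4]]
0.873 [[276.7, 182.1], [275.7, 181.5], [244.0, 227.8], [242.9, 227.4]]
0.9 [[275.8, 181.6], [274.7, 181.1], [244.0, 227.8], [242.9, 227.4]]
```

The image extents hint at a slightly smaller angle than the kinematics give (0.865). I'll check the guard's left edge line in both views numerically.

Run:
```python
from h import *
O=np.array([560.3,169.2])-place([0,0,-.2679],(-10,115,0))[0,:2]
def edge(a,s,n):
    P=[(85-r*np.cos(a)+s*np.sin(a),30,75+r*np.sin(a)+s*np.cos(a)) for r in np.linspace(0,172,200)]
    return proj(n,place([*O,-.2679],P))
for f,rows in(("side0",(213,216,219,222)),("side8",(186,190,195,200,205,210,215,220))):
    im=cv2.imread(f"pics/{f}.png").astype(int);sat=(im[...,2]-im[...,0])  # R-B
    for r in rows:
        row=sat[r,225:300];ref=np.median(np.sort(row)[-12:]);i=np.nonzero(row>ref/2)[0].max()
        e=i+(row[i]-ref/2)/max(row[i]-row[i+1],1)+225
        out=[]
        for a in((0,) if f=="side0" else (.7,.8,.873,.95)):
            v=[np.interp(r,(q:=edge(a,s,"side"))[::-1,1],q[::-1,0]) for s in(-2.5,2.5)];out.append(round(max(v),1))
        print(f,r,"edge %.1f"%e,"pred",out,im[r,int(e)-2].tolist(),im[r,int(e)+3].tolist())
```

```text
Traceback (most recent call last):
IndexError: index 75 is out of bounds for axis 0 with size 75
```

Run:
```python
from h import *
O=np.array([560.3,169.2])-place([0,0,-.2679],(-10,115,0))[0,:2]
def edge(a,s,n):
    P=[(85-r*np.cos(a)+s*np.sin(a),30,75+r*np.sin(a)+s*np.cos(a)) for r in np.linspace(0,172,200)]
    return proj(n,place([*O,-.2679],P))
for f,rows in(("side0",(213,216,219,222)),("side8",(186,190,195,200,205,210,215,220))):
    im=cv2.imread(f"pics/{f}.png").astype(int);g=im[...,1]-im[...,0]
    for r in rows:
        row=g[r,225:300];i=np.nonzero(row>70)[0].max() if (row>70).any() else 0
        out=[]
        for a in((0,) if f=="side0" else (.7,.8,.873,.95)):
            out.append([round(float(np.interp(r,(q:=edge(a,s,"side"))[::-1,1],q[::-1,0])),1) for s in(-2.5,2.5)])
        print(f,r,"edge",i+225,"pred",out,row[i-1:i+4].tolist())
```

```text
side0 213 edge 291 pred [[284.5, 281.2]] [86, 81, 37, 32, 34]
side0 216 edge 275 pred [[276.4, 273.1]] [90, 86, 70, 40, 28]
side0 219 edge 267 pred [[268.3, 265.0]] [90, 84, 64, 38, 27]
side0 222 edge 259 pred [[260.2, 256.9]] [91, 84, 59, 38, 26]
side8 186 edge 274 pred [[282.1, 280.6], [277.2, 275.8], [273.9, 272.5], [270.6, 269.2]] [98, 77, 38, 33, 36]
side8 190 edge 271 pred [[278.4, 277.0], [274.0, 272.6], [271.1, 269.6], [268.0, 266.7]] [96, 75, 38, 34, 36]
side8 195 edge 267 pred [[273.9, 272.4], [270.1, 268.6], [267.5, 266.1], [264.9, 263.5]] [96, 87, 53, 31, 33]
side8 200 edge 264 pred [[269.3, 267.9], [266.1, 264.7], [263.9, 262.5], [261.7, 260.3]] [99, 82, 33, 18, 19]
side8 205 edge 260 pred [[264.8, 263.3], [262.1, 260.7], [260.3, 258.9], [258.5, 257.1]] [95, 78, 38, 31, 37]
side8 210 edge 256 pred [[260.2, 258.7], [258.2, 256.7], [256.7, 255.4], [255.3, 254.0]] [98, 91, 50, 34, 36]
side8 215 edge 252 pred [[255.7, 254.2], [254.2, 252.8], [253.2, 251.8], [252.1, 250.8]] [95, 92, 64, 38, 32]
side8 220 edge 249 pred [[251.1, 249.6], [250.2, 248.8], [249.6, 248.2], [249.0, 247.6]] [96, 84, 46, 24, 24]
```

The guard's edge line matches 0.873 rad, and the hold is steady. Handing in.

```bash
python3 -c "
from plant import bot, vision, monitor
print(bot.close_job())"
```

```text
the job is handed in; nothing more can be done
None
```

The brass stop is pressed home in the recess and released, and the guard is held by its bar at about 50 degrees (0.87 rad by both the arm pose and the side camera); the job was handed in at about 27.5 s, with no verdict shown.

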